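Load pin blocks into a sprung feed track

TASK

Load the feed track: pull the sprung follower back by its ball handle and tip the handle into the slot so that it stays back by itself, feeling for the slot and not forcing the handle. Lay both small pin blocks flat in the track between the end stop and the follower, long side across the track, then tip the handle upright again and ease the follower forward without letting it snap, until it holds the two blocks together against the end stop. Leave the bigger spacer and insert blocks where they are.

Things in the scene. Friction and masses are not known exactly. Their poses are not given: they have to be found in the camera images.
- track: feed track, fixed: aluminium base plate 248 x 62 x 8 mm, from x -143 to +105 mm. Origin on its underside; x points along the track from the robot's end to the end stop, y left, z up. On it: a low-walled channel at the far end, a sprung follower in it with a rod towards the robot, and near the robot's end a steel gate bracket astride the rod, through which the ball handle stands up.
- channel_floor (a point): a point on the channel's middle line at x = +60 mm on its floor (8 mm above the track's origin); axes as the track's. The channel is 36 mm wide inside, with walls 4 mm thick and 7 mm high from x = -13 to +97 mm in the track's frame. Fixed press towers, 0.29 m high, stand left and right of the track's near half (world x 0.43 to 0.54, y 0.12 to 0.22 and -0.30 to -0.20).
- stop_face (a point): middle of the end stop's face, the far end of the channel, at x = +90 mm, z = 16 mm in the track's frame; the stop's top is at z = 25 mm
- gate_zone (a point): nominal place of the slot in the gate bracket (track x = -107 mm, z = 20 mm, middle line). The real bracket is clamped up to 14 mm before or behind this along track x, unmeasured. Its two walls stand 14 mm apart, tops at z = 32 mm; the right (-y) wall has an upright 11 mm wide slot, open at the top. A bridge across the rear stops the shank 10 mm behind the slot's middle.
- follower (a joint): travel of the follower towards the robot (track -x) in m, 0 at rest to 0.092. A spring pushes it forward, 3 N at 0 and 0.9 N more per 10 mm. The shank meets the bracket's bridge, a hard stop, at a travel between 0.057 and 0.087; at 10 mm less (+-1.5 mm) it stands at the slot. Holding two blocks it reads about 0.030. Closing faster than 0.35 m/s at travels under 0.042 is snapping.
- follower_face (a point): middle of the front of the follower's head, a steel block 12 mm long, 32 wide, 13 high in the channel; at travel 0 at x = +80 mm in the track's frame
- handle (a joint): angle of the handle in rad about the rod's axis (along track x, 16 mm above the track's underside): 0 upright, positive tipped to the right (track -y), up to 0.87. Light friction holds it. Away from the slot the bracket's walls keep it within about 0.3. Tipped into the slot and let go, it slides up to 3 mm forward onto the slot's front edge, which holds the follower back.
- knob (a point): centre of the handle's black ball, 20 mm in diameter, 50 mm from the rod's axis on an 8 mm shank; at rest at x = -45 mm, z = 66 mm in the track's frame. Held fore and aft along the track it can turn about the rod's axis. The shank must not press on the bracket with more than 25 N; it touches it 8 to 16 mm from the axis, so a sideways push at the ball is felt there up to 6-fold.
- block_a_center (a point): centre of a pin block, a small plain grey block with two screw holes on top, 20 mm (its x) by 32 mm (its y) by 16 mm high, 60 g, lying flat on the bench
- block_b_center (a point): centre of the other pin block, the same as the first
- spacer_center (a point): centre of a bystander, a ground steel spacer 25 x 46 x 16 mm with two holes; to be left alone
- insert_center (a point): centre of a bystander, a white fixture insert 30 x 44 x 18 mm; to be left alone

How it is judged:
On the way, in this order (a step that is already met when the one before it is completed fails the run):
1. the follower is latched back: pulled back, the handle tipped into the slot and let go (value of joint follower above 0.043 m and value of joint handle above 0.6 rad and contact force between the fingers and handle below 0.1 N), for 0.2 s.
2. both blocks lie flat in the track between the end stop and the latched follower (value of joint follower above 0.043 m and x of block_a_center in the frame of track between 0.02 and 0.085 m and y of block_a_center in the frame of track between -0.0035 and 0.0035 m and z of block_a_center in the frame of track between 0.0135 and 0.0185 m and angle between each of block_a_center, block_b_center's own z axis and vertical below 0.12 rad and angle between the x axis of each of block_a_center, block_b_center and the x axis of track, either way round below 0.12 rad and x of block_b_center in the frame of track between 0.02 and 0.085 m and y of block_b_center in the frame of track between -0.0035 and 0.0035 m and z of block_b_center in the frame of track between 0.0135 and 0.0185 m), for 0.2 s.
At the end, for the whole second after the job is handed in: Both pin blocks flat in the channel (level and square within 0.12 rad, centred within 3.5 mm, height within 2.5 mm); handle upright between the bracket's walls (under 0.35 rad); follower at rest at 27.5 to 33.5 mm travel, holding the two blocks together against the end stop (x of block_a_center in the frame of track between 0.02 and 0.085 m and y of block_a_center in the frame of track between -0.0035 and 0.0035 m and z of block_a_center in the frame of track between 0.0135 and 0.0185 m and angle between each of block_a_center, block_b_center's own z axis and vertical below 0.12 rad and angle between the x axis of each of block_a_center, block_b_center and the x axis of track, either way round below 0.12 rad and x of block_b_center in the frame of track between 0.02 and 0.085 m and y of block_b_center in the frame of track between -0.0035 and 0.0035 m and z of block_b_center in the frame of track between 0.0135 and 0.0185 m and value of joint handle below 0.35 rad and value of joint follower between 0.0275 and 0.0335 m and velocity of joint follower between -0.01 and 0.01 m/s); the robot touches nothing.
It fails at once if the handle is forced against the gate bracket with more than 25 N (contact force between handle and gate above 25 N).
It fails at once if the follower snaps forward (value of joint follower below 0.042 m and velocity of joint follower below -0.35 m/s).
It fails at once if the spacer is moved (distance of spacer_center from where it was at the start of the episode above 0.03 m).
It fails at once if the insert is moved (distance of insert_center from where it was at the start of the episode above 0.03 m).
It also fails if it takes over 72 s, if anything falls off the work surface, if the arm or the gripper's body presses on something with over 40 N, if the wrist force passes 120 N, or if a joint passes its speed limit or range.

ROBOT

A 6-joint arm with a two-finger parallel gripper is mounted at the origin on a cart in front of the work surface, level with it; the furniture and walls round the work are solid. World frame = base frame: x ahead of the robot, y to its left, z up, the work surface at z = 0. Lengths are in m, angles in rad, forces in N, time in s.
With the tool pointing down it reaches from about 0.35 to 0.775 m from the base axis. Payload 7.3 kg.
Tool frame: the origin (TCP) lies on the centre line of the jaws, within the pads' length; the fingertips stand 25 mm ahead of it and the grasp point (between the pads) lies 6 mm ahead of it; z points along the fingers, y is the line along which they close (so a half turn about z gives the same grasp; the last joint's range is limited). The gripper opens to 92 mm and grips with 3 to 60 N. Pads are 19 mm wide; open, the fingers measure 130 mm over their backs; the gripper's body (75 mm by 190 mm) begins 47 mm behind the grasp point.
Start: joints at [-1.328, 0.342, 1.524, -0, 1.275, -0.146], TCP at [0.199, -0.486, 0.252] pointing down, gripper open.
Joint ranges: [-2.53, 2.53], [-0.77, 2.02], [0.04, 2.7], [-1, 4.14], [0.28, 2.66], [-3.11, 3.11]. Speed limits (rad/s): [2.57, 2.57, 3.14, 3.14, 3.14, 3.14].

INTERFACE

Orientations are given as [roll, pitch, yaw] about the fixed x, y, z axes, in that order (R = Rz(yaw) Ry(pitch) Rx(roll)).
In Python, from cell import status, read_camera, camera_info, ticket, models gives the robot as it stands.
- The arm moves only by the tool send_rows, never from a script. Its argument "plan" is a list of rows, each an object with "offset": the shift along the tool's x, y, z in mm, a list of three; "yaw": the turn about the tool's z in rad. In form: [{"offset": [dx, dy, dz], "yaw": yaw}, ...]. A call has 1 to 20 rows; each row shifts and turns the commanded pose from where the row before left it, along the tool's axes as they then stand; what a row does not reach is not made up. A row lasts 1/10 s, in which the tool goes at most 50 mm and 8.59 degrees, less where a joint would pass 70% of its speed; a pose out of reach is approached as far as the arm can. A call is refused whole if a number of a shift passes 50 or a number of a turn 0.15, either way. A call with a gripper value outside its range is refused whole. "hand" is the closure, from 0 (fully open) to 1 (shut), set as the call begins (left out, the last holds). The fingers move at their own pace and stop on an object; "squeeze" is the grip in N (left out, the last holds). Time passes only in rows, so rows that do not move let the fingers close. It gives the time, the measured TCP pose, the force, the opening and the grip force at its end, in the units of the state.
- status.observe(): the state, without advancing time (a new reading comes with each control period).
- read_camera(name): name is "side" or "top"; returns the picture (384x512x3 uint8, red, green, blue); there is no depth.
- camera_info(name): a dict with "vfov" (degrees; the focal length in pixels is half the picture's height over the tangent of half this angle, whatever the lens; pixels are square), "cx", "cy" (the principal point, pixels), "distortion" ([k1, k2, p1, p2, k3] as OpenCV has them; the pictures are not rectified), "origin" and "attitude" of the camera in the world. Camera axes: x right, y down, z forward; pixel columns grow to the right and rows downward; lengths in m; the calibration is good to about 2 mm. A picture is of the moment at which its call begins. camera_info takes no time and is no camera call.
- ticket.hand_in(): hands the job in; it is judged then, once.
Trained networks look in the newest picture that a camera, given by its name, has taken for a name from the list of things; names that differ only in an ending like _2 or _b are one class to them, and where a whole thing is asked for, a point or a joint stands for the part that bears it (a point fixed in the world has none). Each returns a list of dicts, best first, with "conf" (0 to 1); they miss things now and then, are a little off and sometimes report something else, mostly with a low value. They report only what shows in the picture. A call takes as long as a camera call.
- models.regions_of(camera, label): "mask" (384x512 bool, what is visible of it) and "extent" ([left, top, right, bottom] in pixels, round what is visible of it).
The state is a dict: "time": time; "qpos": joint angles; "qvel": joint speeds; "joint_efforts": joint torques, N m; "tool_pos": TCP position; "tool_rot": TCP orientation; "contact_force": force on the tool from outside, world axes, zero at the start; "torque": the same for the moment, N m; "opening": finger opening in m; "grip_force": force on a finger pad.
Only numpy, scipy, OpenCV 4.12 (cv2) and the standard library are available. Lean on these libraries where they do the work, as an engineer would, in place of code of your own. Each camera call takes 0.05 s, during which the arm holds its last target. There are 200 camera calls.

## Working session

There is one attempt and no reset: what is moved stays moved. The work goes in short steps, Python scripts to look and compute and a tool call to move; the robot and the scene stay as the last step left them, time stands still between calls to the robot, and variables do not carry over. Pictures are saved under pics/ and viewed, at most 10 in all, crops included, and the job is handed in when it is done.

Besides the shell and the picture viewer there is one more tool, called after "Request:" as name(argument=value, ...), one argument or row to a line, values as JSON. send_rows: Moves the arm, as the interface text tells. Its arguments: {"type":"object","properties":{"plan":{"type":"array"},"hand":{"type":"number"},"squeeze":{"type":"number"}},"required":["plan"]}

```bash
ls; mkdir -p pics; cat > h.py <<'E'
import numpy as np, cv2, json
from cell import status, read_camera, camera_info, ticket, models
from scipy.spatial.transform import Rotation as R
def cam(n):
    c=camera_info(n); f=192/np.tan(np.radians(c["vfov"])/2)
    K=np.array([[f,0,c["cx"]],[0,f,c["cy"]],[0,0,1.]])
    a=np.array(c["attitude"],float)
    M=a if a.shape==(3,3) else (R.from_euler('xyz',a).as_matrix() if a.size==3 else R.from_quat(a).as_matrix())
    return K,np.array(c["distortion"],float),np.array(c["origin"],float),M
def ground(n,uv,z):
    K,D,o,M=cam(n); uv=np.asarray(uv,float).reshape(-1,1,2)
    p=cv2.undistortPoints(uv,K,D).reshape(-1,2); d=np.c_[p,np.ones(len(p))]@M.T
    return o+d*((z-o[2])/d[:,2])[:,None]
def proj(n,P):
    K,D,o,M=cam(n); P=np.asarray(P,float).reshape(-1,3)
    return cv2.projectPoints((P-o)@M,np.zeros(3),np.zeros(3),K,D)[0].reshape(-1,2)
def shot(n,f=None):
    im=read_camera(n)
    if f: cv2.imwrite('pics/'+f,im[:,:,::-1])
    return im
E
python3 - <<'E'
from h import *
for n in("side","top"): print(n,camera_info(n)); shot(n,n+"0.png")
print(status.observe())
for n in("top","side"):
  for l in("track","knob","block_a_center","spacer_center","insert_center","follower"):
    print(n,l,[(round(d["conf"],2),[int(x) for x in d["extent"]],np.round(np.argwhere(d["mask"]).mean(0)[::-1],1)) for d in models.regions_of(n,l)[:4]])
E
```

```text
pics
side {'vfov': 49.82434467178292, 'cx': 257.3327374129625, 'cy': 195.37930564045874, 'distortion': array([0.00557565, 0.        , 0.        , 0.        , 0.        ]), 'origin': array([ 0.40827984, -0.92422014,  0.82650173]), 'attitude': array([-2.26903822, -0.00717511, -0.16212183])}
top {'vfov': 52.49368467928321, 'cx': 255.85338595881996, 'cy': 192.91826877083537, 'distortion': array([-0.08947542,  0.        ,  0.        ,  0.        ,  0.        ]), 'origin': array([ 0.49764328, -0.02099137,  1.08406152]), 'attitude': array([-3.0659841 , -0.01314083, -1.57555007])}
{'time': 0.1, 'qpos': array([-1.32801532e+00,  3.42637259e-01,  1.52488987e+00,  3.70210275e-05,
        1.27538524e+00, -1.45953378e-01]), 'qvel': array([-0.00173845, -0.00367373, -0.00191381,  0.00039191,  0.00047024,
       -0.00065031]), 'joint_efforts': array([ 1.78447652e-03, -4.32004666e+01, -2.44694030e+01,  7.18727033e-02,
        5.26194123e-02, -3.63752940e-05]), 'tool_pos': array([ 0.19896186, -0.48550376,  0.25113367]), 'tool_rot': array([-3.14029213e+00, -2.26959415e-04,  3.88723436e-01]), 'contact_fo
[... 291 characters left out ...]
op block_a_center [(0.64, [112, 180, 124, 189], array([119.6, 185.4]))]
top spacer_center [(0.6, [371, 178, 386, 191], array([376.9, 184.3])), (0.48, [241, 162, 269, 253], array([255.3, 205.2]))]
top insert_center [(0.5, [333, 165, 351, 177], array([342.5, 172.8])), (0.46, [249, 170, 261, 222], array([255.7, 192.7]))]
top follower [(0.71, [254, 170, 263, 218], array([255.6, 191.8]))]
side track [(0.84, [212, 202, 294, 222], array([272.7, 211.9]))]
side knob []
side block_a_center []
side spacer_center [(0.56, [291, 298, 308, 320], array([300. , 307.9]))]
side insert_center [(0.5, [296, 265, 315, 281], array([303.2, 272.9]))]
side follower [(0.62, [254, 205, 287, 211], array([277.4, 208.5]))]
```

```bash
python3 - <<'E'
import cv2,numpy as np
a=cv2.imread('pics/top0.png');b=cv2.imread('pics/side0.png')
# composite: full top (400x300) , side (400x300), crop of track top x?
t=cv2.resize(a,(400,300)); s=cv2.resize(b,(400,300))
c=cv2.resize(a[155:265,220:290],None,fx=2.72,fy=2.72,interpolation=cv2.INTER_CUBIC)[:300,:190]
e=cv2.resize(a[160:215,85:155],(210,165),interpolation=cv2.INTER_CUBIC)
d=cv2.resize(b[185:245,195:315],(400,200),interpolation=cv2.INTER_CUBIC)
o=np.zeros((600,800,3),np.uint8);o[:300,:400]=t;o[:300,400:]=s;o[300:,:190]=c;o[300:465,190:400]=e;o[300:500,400:]=d
cv2.imwrite('pics/c0.png',o)
E
```

```text
Traceback (most recent call last):
ValueError: could not broadcast input array from shape (299,190,3) into shape (300,190,3)
```

```bash
python3 - <<'E'
import cv2,numpy as np
from h import *
a=cv2.imread('pics/top0.png');b=cv2.imread('pics/side0.png')
r=lambda im,w,h:cv2.resize(im,(w,h),interpolation=cv2.INTER_CUBIC)
o=np.zeros((600,800,3),np.uint8);o[:300,:400]=r(a,400,300);o[:300,400:]=r(b,400,300)
o[300:,:190]=r(a[160:260,224:287],190,300);o[300:465,190:400]=r(a[160:215,85:155],210,165);o[300:500,400:]=r(b[185:245,195:315],400,200)
cv2.imwrite('pics/c0.png',o)
g=lambda u,z:np.round(ground("top",u,z),4)
m=models.regions_of("top","track")
# track base outline: via minAreaRect
p=np.argwhere(m[0]["mask"])[:,::-1].astype(np.float32) if m else None
if m: print(cv2.minAreaRect(p), g(cv2.boxPoints(cv2.minAreaRect(p)),.008))
print("knob",g([[254.8,215.1]],.066)," blk",g([[119.6,185.4]],.016),"sp",g([[376.9,184.3],[342.5,172.8]],.016))
E
```

```text
((256.5, 206.0), (88.0, 23.0), 90.0) [[ 0.6657 -0.0057  0.008 ]
 [ 0.6655 -0.0698  0.008 ]
 [ 0.4217 -0.0682  0.008 ]
 [ 0.422  -0.005   0.008 ]]
knob [[ 0.5166 -0.0317  0.066 ]]  blk [[0.6008 0.3424 0.016 ]] sp [[ 0.6014 -0.3735  0.016 ]
 [ 0.6337 -0.2769  0.016 ]]
```

View pics/c0.png

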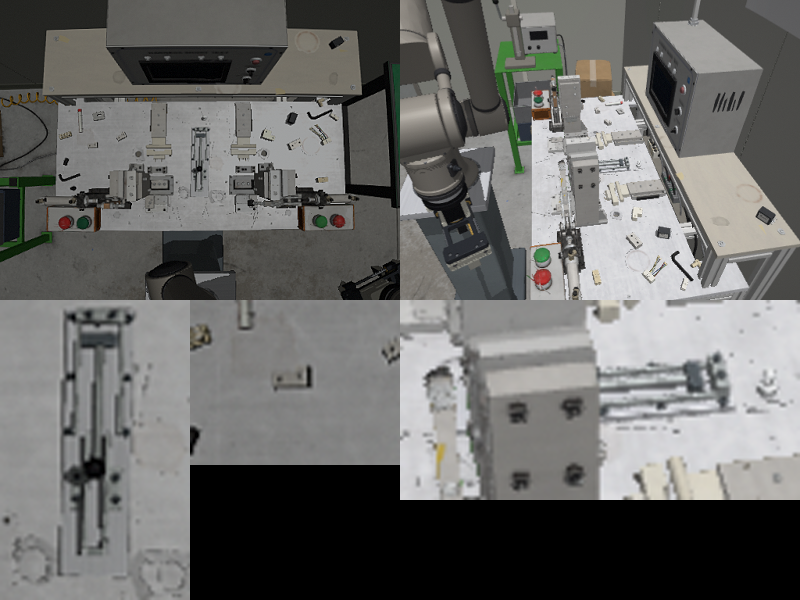

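```bash
python3 - <<'E'
import cv2,numpy as np
from h import *
a=cv2.imread('pics/top0.png')
r=lambda im,w,h:cv2.resize(im,(w,h),interpolation=cv2.INTER_CUBIC)
o=np.zeros((600,800,3),np.uint8)
o[:300,:400]=r(a[130:220,70:190],400,300);o[:300,400:]=r(a[130:220,320:440],400,300)
o[300:,:]=r(a[158:256,200:312].transpose(1,0,2)[:,::-1],262*3,300)[:, :800] if 0 else 0
t=cv2.rotate(a[160:256,236:276],cv2.ROTATE_90_CLOCKWISE) # right=near(top rows to right)
t=cv2.rotate(t,cv2.ROTATE_180)
o[300:600,:720]=r(t,720,300)
cv2.imwrite('pics/c1.png',o)
E
```

```text
(no output)
```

View pics/c1.png

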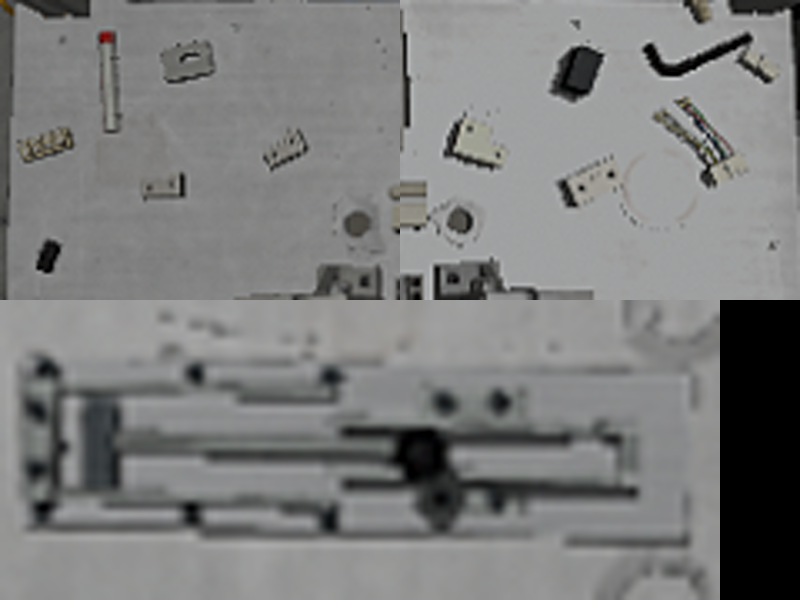

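```bash
python3 - <<'E'
import cv2,numpy as np
from h import *
g=ground("side",[[252,353],[300,308],[303,273],[307,283]],.016); print(g.round(4)); print(proj("top",g).round(1))
for n in("top","side"):
  shot(n)
  for l in("block_a_center","block_b_center"):
    print(n,l,[(round(d["conf"],2),[int(x) for x in d["extent"]],np.round(np.argwhere(d["mask"]).mean(0)[::-1],1)) for d in models.regions_of(n,l)[:6]])
a=cv2.imread('pics/top0.png');b=cv2.imread('pics/side0.png')
r=lambda im,w,h:cv2.resize(im,(w,h),interpolation=cv2.INTER_CUBIC)
o=np.zeros((600,800,3),np.uint8)
o[:,:400]=r(b[270:390,220:300],400,600);o[:,400:]=r(b[180:300,300:380],400,600)
o[:300,400:]=r(a[210:300,330:450],400,300); o[300:,400:]=r(b[120:210,165:285],400,300)
cv2.imwrite('pics/c2.png',o)
g=ground("top",[[118.9,186.1],[155.5,174.4],[427,149]],.016); print(g.round(4)); print(proj("side",g).round(1))
E
```

```text
[[ 0.4759 -0.4775  0.016 ]
 [ 0.6019 -0.3854  0.016 ]
 [ 0.6339 -0.2867  0.016 ]
 [ 0.6359 -0.3184  0.016 ]]
[[414.4 229. ]
 [381.1 184.1]
 [346.  172.8]
 [357.2 172. ]]
top block_a_center [(0.63, [366, 179, 386, 192], array([377.2, 184.2]))]
top block_b_center [(0.57, [151, 169, 162, 177], array([155.5, 174.8]))]
side block_a_center [(0.47, [250, 138, 255, 145], array([252.3, 141.3]))]
side block_b_center [(0.59, [264, 151, 267, 159], array([265.1, 156.3]))]
[[ 0.5989  0.3443  0.016 ]
 [ 0.631   0.2422  0.016 ]
 [ 0.702  -0.5232  0.016 ]]
[[251.2 139.3]
 [264.7 154.3]
 [362.7 357.3]]
```

View pics/c2.png

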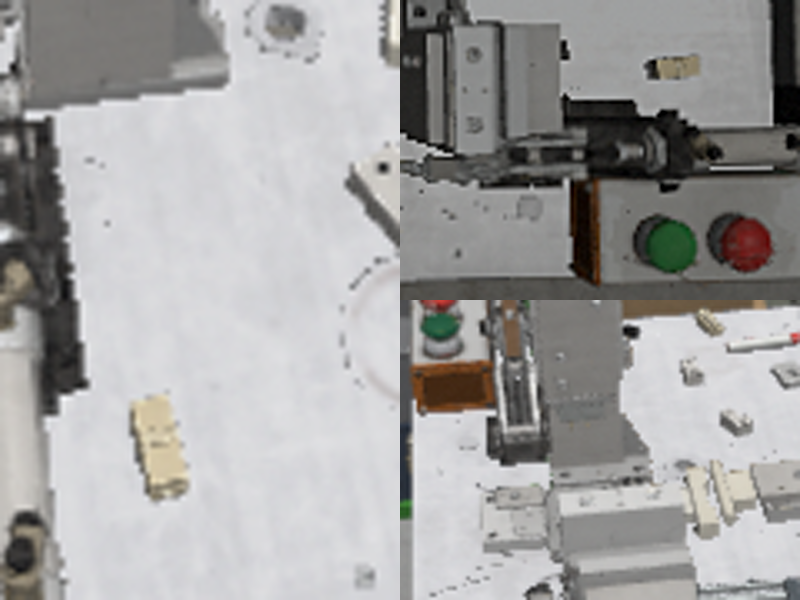

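The scene: pin blocks sit at top px (119,186) and (155.5,174.5), and the side view shows them at (252,141) and (265,156). The track's middle column is near 255, with the knob at (255,215.5) and the gate slot near row 238. The beige objects are clutter.

```bash
python3 - <<'E'
import cv2,numpy as np
from h import *
im=np.mean([shot("top").astype(float).mean(2) for _ in range(2)],0)
def prof(r0,r1,c0=238,c1=275): return im[r0:r1,c0:c1].mean(0).astype(int)
print(np.arange(238,275))
for r in((170,178),(178,186),(186,195),(222,230),(230,236),(236,241),(241,246),(246,251)): print(r,prof(*r))
print("rows at cols 247-251 240..258",im[240:258,247:252].mean(1).astype(int)," far 158..176",im[158:176,250:262].mean(1).astype(int))
print("right wall along rows 205..248:");
for c in range(257,263): print(c,im[205:249,c].astype(int))
for l,c in(("a",(119,186)),("b",(155.5,174.5))):
    x,y=int(c[0]),int(c[1]); p=im[y-9:y+10,x-12:x+13]; print(l,x-12,y-9); print(p.astype(int))
E
```

```text
[238 239 240 241 242 243 244 245 246 247 248 249 250 251 252 253 254 255
 256 257 258 259 260 261 262 263 264 265 266 267 268 269 270 271 272 273
 274]
(170, 178) [148 148 147 147 147 149 156  89 120 152 114 113  89  81  86  83  85  72
  76  80  80  83  83  90 106  79 115 142 144 142 152 157 156 157 157 157
 156]
(178, 186) [148 149 148 148 148 150 158  96 100 127  72 108 125 137 141 142 148  91
  89  89 118 140 139 143 150 108 107 125 129 133 138 142 155 159 155 146
 153]
(186, 195) [149 150 151 151 152 159 102  86 123 139  87 107 138 142 140 146 103  63
 115 104 131 142 139 145 124 115 101 117 131 122 145 159 159 143 140 152
 156]
(222, 230) [146 146 147 147 149 152 113 122 142 114  91  80  55  38 119 137 137 145
  95  49  76 108 113  96  88 108 132 141 134 147 154 151 152 153 153 152
 153]
(230, 236) [147 146 146 146 148 144 134 132 135 135 140  93  49  66 123 140 138 145
  94  44  99 121 135 138 136 137 137 140 126 144 155 148 151 153 153 152
 151]
(236, 241) [141 143 144 146 153  94 115 139 135 137 143  94  48  83 122 136 137 141
 137  86  93 115 136 139 138 140 139 141 116 140 
[... 4995 characters left out ...]
16  99 146 108  90  48  19  98 105 144
  138 137 135 136 135 134 136]
 [138 135 134 134 135 139 107  63 142 109 111  47  44  97 101 143 141 138
  136 135 137 139 138 138 138]
 [135 135 134 134 135 137 142 107 113  53  44  96 113 141 139 137 137 137
  138 138 137 136 136 136 136]
 [133 133 134 133 134 137 138 149  46  97 113 141 138 136 137 135 137 136
  135 136 135 133 133 134 135]
 [133 133 133 132 132 135 137 144 103 140 138 136 135 136 136 134 134 133
  132 131 132 130 131 132 134]
 [131 132 131 132 134 135 136 138 136 134 132 133 132 132 131 131 130 129
  130 130 129 130 130 131 131]
 [131 131 131 131 135 133 134 135 132 129 129 132 131 130 130 131 130 129
  129 129 131 130 130 132 133]]
```

```bash
cat >> h.py <<'E'
def to(x,y,z,yaw):
    s=status.observe(); p=s["tool_pos"]; w=s["tool_rot"][2]; d=np.array([x,y,z])-p
    c,n=np.cos(w),np.sin(w)
    print("now",p.round(4),"yaw",round(w,3),"tilt",np.round(s["tool_rot"][:2],3),"| offset mm (no turn yet)",np.round(1000*np.array([c*d[0]+n*d[1],n*d[0]-c*d[1],-d[2]]),1),"turn",round(-(yaw-w),3),"F",s["contact_force"].round(1),"t",s["time"],"open",round(s["opening"],4))
E
python3 - <<'E'
from h import *
print(ground("top",[[254.5,243],[256.2,174]],.006).round(4))
print("head",ground("top",[[255.6,174]],.021).round(4),"knob",ground("top",[[254.9,215.3]],.066).round(4))
print("slot",ground("top",[[257,235.6],[257,239.9]],.03).round(4))
print("near end",ground("top",[[250,251]],.008).round(4),"far",ground("top",[[256,162.3]],.025).round(4))
print("a",ground("top",[[118,185.4],[114.3,186],[121.3,184.9]],.016).round(4))
print("b",ground("top",[[154.5,173.9],[157,171.7],[152,175.7]],.016).round(4))
print("side a,b",ground("side",[[252.3,141.3],[265.1,156.3]],.010).round(4))
for z in (.016,):
  for m,l in((models.regions_of("top","block_a_center"),"x"),): pass
to(.5166,-.033,.4,1.571)
E
```

```text
[[ 0.4409 -0.0312  0.006 ]
 [ 0.6321 -0.0368  0.006 ]]
head [[ 0.6303 -0.0349  0.021 ]] knob [[ 0.5161 -0.032   0.066 ]]
slot [[ 0.462  -0.0378  0.03  ]
 [ 0.4505 -0.0377  0.03  ]]
near end [[ 0.4192 -0.0187  0.008 ]] far [[ 0.6621 -0.0361  0.025 ]]
a [[0.6008 0.3469 0.016 ]
 [0.5992 0.3574 0.016 ]
 [0.6022 0.3376 0.016 ]]
b [[0.6324 0.245  0.016 ]
 [0.6385 0.2382 0.016 ]
 [0.6274 0.2519 0.016 ]]
side a,b [[0.6024 0.3398 0.01  ]
 [0.6317 0.2386 0.01  ]]
now [ 0.1991 -0.4858  0.2517] yaw 0.389 tilt [3.142 0.   ] | offset mm (no turn yet) [ 465.5 -298.6 -148.3] turn -1.182 F [-0.1 -0.3  0.6] t 1.2 open 0.0919
```

Request:
send_rows(
  plan=[
    {"offset":[0,0,-40],"yaw":0},
    {"offset":[0,0,-40],"yaw":0},
    {"offset":[0,0,-40],"yaw":0},
    {"offset":[0,0,-28],"yaw":-0.145},
    {"offset":[0,0,0],"yaw":-0.145},
    {"offset":[0,0,0],"yaw":-0.145},
    {"offset":[0,0,0],"yaw":-0.145},
    {"offset":[0,0,0],"yaw":-0.145},
    {"offset":[0,0,0],"yaw":-0.145},
    {"offset":[0,0,0],"yaw":-0.145},
    {"offset":[0,0,0],"yaw":-0.142},
    {"offset":[0,0,0],"yaw":0},
  ],
  hand=0,
  squeeze=12,
)

```text
time: 2.4
tool_pos: [0.199, -0.4858, 0.3997]
tool_rot: [3.142, 0.0, 1.547]
contact_force: [-0.1, -0.6, 0.1]
opening: 0.0919
grip_force: 0.0
```

```bash
python3 -c "
from h import *
to(.516,-.033,.4,1.546)"
```

```text
now [ 0.199  -0.4858  0.3997] yaw 1.547 tilt [3.142 0.   ] | offset mm (no turn yet) [ 4.602e+02  3.061e+02 -3.000e-01] turn 0.001 F [-0.1 -0.6  0.1] t 2.4 open 0.0919
```

Request:
send_rows(
  plan=[
    {"offset":[32.9,21.9,0],"yaw":0},
    {"offset":[32.9,21.9,0],"yaw":0},
    {"offset":[32.9,21.9,0],"yaw":0},
    {"offset":[32.9,21.9,0],"yaw":0},
    {"offset":[32.9,21.9,0],"yaw":0},
    {"offset":[32.9,21.9,0],"yaw":0},
    {"offset":[32.9,21.9,0],"yaw":0},
    {"offset":[32.9,21.9,0],"yaw":0},
    {"offset":[32.9,21.9,0],"yaw":0},
    {"offset":[32.9,21.9,0],"yaw":0},
    {"offset":[32.9,21.9,0],"yaw":0},
    {"offset":[32.9,21.9,0],"yaw":0},
    {"offset":[32.9,21.9,0],"yaw":0},
    {"offset":[32.5,21.4,0],"yaw":0},
    {"offset":[0,0,50],"yaw":0},
    {"offset":[0,0,50],"yaw":0},
    {"offset":[0,0,50],"yaw":0},
    {"offset":[0,0,50],"yaw":0},
    {"offset":[0,0,50],"yaw":0},
    {"offset":[0,0,30],"yaw":0},
  ],
)

```text
time: 4.4
tool_pos: [0.5147, -0.033, 0.1163]
tool_rot: [-3.137, -0.001, 1.541]
contact_force: [-0.6, -0.2, 0.5]
opening: 0.0919
grip_force: 0.0
```

```bash
python3 - <<'E'
from h import *
to(.516,-.033,.078,1.546)
a=shot("top"); b=shot("side")
r=lambda im,w,h:cv2.resize(im,(w,h),interpolation=cv2.INTER_CUBIC)
cv2.imwrite('pics/c3.png',np.hstack([r(a[150:270,206:306],400,480),r(b[150:270,220:320],400,480)])[:,:,::-1])
E
```

```text
now [ 0.5147 -0.033   0.1163] yaw 1.541 tilt [-3.137e+00 -1.000e-03] | offset mm (no turn yet) [ 0.1  1.3 38.3] turn -0.005 F [-0.6 -0.2  0.5] t 4.4 open 0.0919
```

View pics/c3.png

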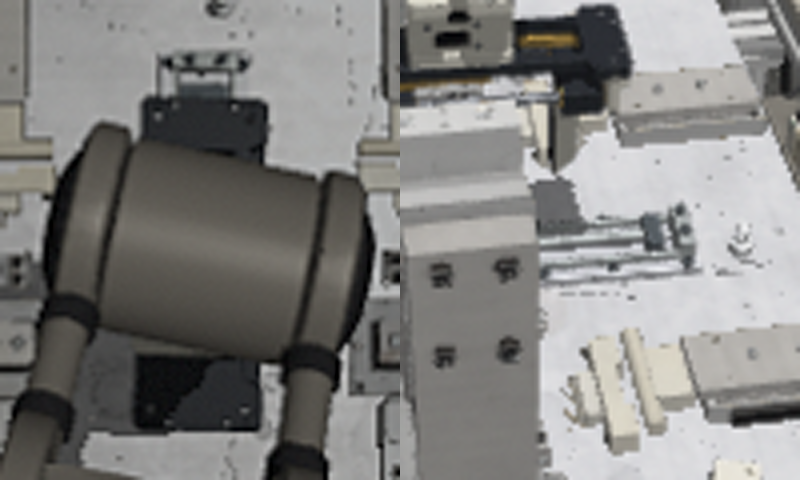

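The gripper (dark body, top px ~(256,190)) is lined up over the track and clear of the towers. Next is going down and closing on the ball.

Request:
send_rows(
  plan=[
    {"offset":[0,1,15],"yaw":0},
    {"offset":[0,0,15],"yaw":0},
    {"offset":[0,0,6],"yaw":0},
    {"offset":[0,0,0],"yaw":0},
  ],
)

```text
time: 4.9
tool_pos: [0.518, -0.0336, 0.0845]
tool_rot: [3.141, 0.0, 1.544]
contact_force: [-1.3, 0.0, -0.7]
opening: 0.0917
grip_force: 0.0
```

Request:
send_rows(
  plan=[
    {"offset":[0,0,0],"yaw":0},
    {"offset":[0,0,0],"yaw":0},
    {"offset":[0,0,0],"yaw":0},
    {"offset":[0,0,0],"yaw":0},
    {"offset":[0,0,0],"yaw":0},
    {"offset":[0,0,0],"yaw":0},
    {"offset":[0,0,0],"yaw":0},
    {"offset":[0,0,0],"yaw":0},
    {"offset":[0,0,0],"yaw":0},
    {"offset":[0,0,0],"yaw":0},
  ],
  hand=1,
  squeeze=12,
)

```text
time: 5.9
tool_pos: [0.5169, -0.0334, 0.0836]
tool_rot: [-3.14, -0.0, 1.546]
contact_force: [-2.1, -0.0, 3.3]
opening: 0.0181
grip_force: 12.0
```

Request:
send_rows(
  plan=[
    {"offset":[0,0,0],"yaw":0},
    {"offset":[0,0,0],"yaw":0},
    {"offset":[0,0,0],"yaw":0},
    {"offset":[0,0,5],"yaw":0},
    {"offset":[0,0,5],"yaw":0},
    {"offset":[0,0,0],"yaw":0},
  ],
  hand=0.6,
)

```text
time: 6.5
tool_pos: [0.517, -0.0334, 0.0728]
tool_rot: [-3.14, -0.0, 1.546]
contact_force: [0.0, -0.1, 0.1]
opening: 0.037
grip_force: 0.0
```

Request:
send_rows(
  plan=[
    {"offset":[0,0,0],"yaw":0},
    {"offset":[0,0,0],"yaw":0},
    {"offset":[0,0,0],"yaw":0},
    {"offset":[0,0,0],"yaw":0},
    {"offset":[0,0,0],"yaw":0},
  ],
  hand=1,
  squeeze=12,
)

```text
time: 7.0
tool_pos: [0.517, -0.0334, 0.0737]
tool_rot: [-3.141, -0.0, 1.546]
contact_force: [-3.4, -0.3, 3.4]
opening: 0.019
grip_force: 12.0
```

Request:
send_rows(
  plan=[
    {"offset":[0,-5,0],"yaw":0},
    {"offset":[0,-5,0],"yaw":0},
    {"offset":[0,-5,0],"yaw":0},
    {"offset":[0,-5,0],"yaw":0},
    {"offset":[0,-5,0],"yaw":0},
    {"offset":[0,-5,0],"yaw":0},
    {"offset":[0,0,0],"yaw":0},
    {"offset":[0,0,0],"yaw":0},
  ],
)

```text
time: 7.8
tool_pos: [0.488, -0.0328, 0.0739]
tool_rot: [3.14, 0.0, 1.546]
contact_force: [5.8, 0.6, -3.2]
opening: 0.0187
grip_force: 12.0
```

Request:
send_rows(
  plan=[
    {"offset":[0,-5,0],"yaw":0},
    {"offset":[0,-5,0],"yaw":0},
    {"offset":[0,-5,0],"yaw":0},
    {"offset":[0,-5,0],"yaw":0},
    {"offset":[0,-3,0],"yaw":0},
    {"offset":[0,-3,0],"yaw":0},
    {"offset":[0,-1,0],"yaw":0},
    {"offset":[0,0,0],"yaw":0},
    {"offset":[0,0,0],"yaw":0},
  ],
)

```text
time: 8.7
tool_pos: [0.4619, -0.0323, 0.074]
tool_rot: [3.138, 0.001, 1.546]
contact_force: [8.4, 0.7, -5.9]
opening: 0.0187
grip_force: 12.0
```

Request:
send_rows(
  plan=[
    {"offset":[0,-1,0],"yaw":0},
    {"offset":[0,-1,0],"yaw":0},
    {"offset":[0,-1,0],"yaw":0},
    {"offset":[0,-1,0],"yaw":0},
    {"offset":[0,-1,0],"yaw":0},
    {"offset":[0,0,0],"yaw":0},
  ],
)

```text
time: 9.3
tool_pos: [0.457, -0.0322, 0.074]
tool_rot: [3.138, 0.001, 1.545]
contact_force: [8.6, 0.4, -6.1]
opening: 0.0185
grip_force: 12.0
```

Request:
send_rows(
  plan=[
    {"offset":[0,-1,0],"yaw":0},
    {"offset":[0,-1,0],"yaw":0},
    {"offset":[0,-1,0],"yaw":0},
    {"offset":[0,-1,0],"yaw":0},
    {"offset":[0,-1,0],"yaw":0},
    {"offset":[0,-1,0],"yaw":0},
    {"offset":[0,0,0],"yaw":0},
  ],
)

```text
time: 10.0
tool_pos: [0.4512, -0.0321, 0.074]
tool_rot: [3.138, 0.001, 1.545]
contact_force: [8.8, 0.7, -6.8]
opening: 0.019
grip_force: 12.0
```

Request:
send_rows(
  plan=[
    {"offset":[0,-1,0],"yaw":0},
    {"offset":[0,-1,0],"yaw":0},
    {"offset":[0,0,0],"yaw":0},
  ],
)

```text
time: 10.3
tool_pos: [0.4493, -0.0321, 0.074]
tool_rot: [3.137, 0.001, 1.545]
contact_force: [10.2, 0.7, -8.3]
opening: 0.0184
grip_force: 12.0
```

Request:
send_rows(
  plan=[
    {"offset":[0,-1,0],"yaw":0},
    {"offset":[0,0,0],"yaw":0},
  ],
)

```text
time: 10.5
tool_pos: [0.4491, -0.0322, 0.0741]
tool_rot: [3.136, 0.001, 1.545]
contact_force: [11.1, 0.6, -8.5]
opening: 0.0189
grip_force: 12.0
```

Request:
send_rows(
  plan=[
    {"offset":[0,-0.5,0],"yaw":0},
    {"offset":[0,0,0],"yaw":0},
  ],
)

```text
time: 10.7
tool_pos: [0.449, -0.0322, 0.0741]
tool_rot: [3.135, 0.001, 1.545]
contact_force: [12.3, 0.6, -9.9]
opening: 0.0186
grip_force: 12.0
```

Request:
send_rows(
  plan=[
    {"offset":[0,4,0],"yaw":0},
    {"offset":[0,4,0],"yaw":0},
    {"offset":[0,3,0],"yaw":0},
    {"offset":[0,0,0],"yaw":0},
    {"offset":[-2.5,0,0.1],"yaw":0},
    {"offset":[-2.5,0,0.1],"yaw":0},
    {"offset":[-2.5,0,0.3],"yaw":0},
    {"offset":[-2.4,0,0.5],"yaw":0},
    {"offset":[0,0,0],"yaw":0},
  ],
)

```text
time: 11.6
tool_pos: [0.4589, -0.0425, 0.0735]
tool_rot: [3.137, 0.001, 1.545]
contact_force: [8.0, -0.2, -1.9]
opening: 0.0186
grip_force: 12.0
```

Request:
send_rows(
  plan=[
    {"offset":[-1,0,0.2],"yaw":0},
    {"offset":[-1,0,0.2],"yaw":0},
    {"offset":[0,0,0],"yaw":0},
  ],
)

```text
time: 11.9
tool_pos: [0.4589, -0.0443, 0.0732]
tool_rot: [3.136, 0.001, 1.545]
contact_force: [7.9, -1.2, -0.9]
opening: 0.0187
grip_force: 12.0
```

Request:
send_rows(
  plan=[
    {"offset":[-1,0,0.2],"yaw":0},
    {"offset":[-1,0,0.2],"yaw":0},
    {"offset":[0,0,0],"yaw":0},
  ],
)

```text
time: 12.2
tool_pos: [0.4588, -0.0463, 0.0728]
tool_rot: [3.136, 0.001, 1.545]
contact_force: [7.3, 0.8, -0.6]
opening: 0.0188
grip_force: 12.0
```

Request:
send_rows(
  plan=[
    {"offset":[-0.5,0,0.1],"yaw":0},
    {"offset":[-0.5,0,0.2],"yaw":0},
    {"offset":[0,0,0],"yaw":0},
  ],
)

```text
time: 12.5
tool_pos: [0.4589, -0.0473, 0.0726]
tool_rot: [3.136, 0.001, 1.545]
contact_force: [7.9, 0.8, -0.2]
opening: 0.0185
grip_force: 12.0
```

Request:
send_rows(
  plan=[
    {"offset":[-0.5,0,0.15],"yaw":0},
    {"offset":[-0.5,0,0.2],"yaw":0},
    {"offset":[0,0,0],"yaw":0},
  ],
)

```text
time: 12.8
tool_pos: [0.4589, -0.0483, 0.0723]
tool_rot: [3.136, 0.001, 1.545]
contact_force: [8.2, 1.1, 1.1]
opening: 0.0187
grip_force: 12.0
```

Request:
send_rows(
  plan=[
    {"offset":[-0.5,0,0.2],"yaw":0},
    {"offset":[-0.5,0,0.2],"yaw":0},
    {"offset":[0,0,0],"yaw":0},
  ],
)

```text
time: 13.1
tool_pos: [0.459, -0.0494, 0.072]
tool_rot: [3.136, 0.001, 1.545]
contact_force: [7.4, -0.1, 0.3]
opening: 0.0184
grip_force: 12.0
```

Request:
send_rows(
  plan=[
    {"offset":[-1,0,0.4],"yaw":0},
    {"offset":[-1,0,0.4],"yaw":0},
    {"offset":[0,0,0],"yaw":0},
  ],
)

```text
time: 13.4
tool_pos: [0.459, -0.0515, 0.0712]
tool_rot: [3.136, 0.001, 1.545]
contact_force: [7.8, 0.7, 0.5]
opening: 0.0188
grip_force: 12.0
```

Request:
send_rows(
  plan=[
    {"offset":[-1,0,0.5],"yaw":0},
    {"offset":[-1,0,0.5],"yaw":0},
    {"offset":[0,0,0],"yaw":0},
  ],
)

```text
time: 13.7
tool_pos: [0.4592, -0.0536, 0.0703]
tool_rot: [3.135, 0.002, 1.545]
contact_force: [7.5, -0.5, 2.6]
opening: 0.019
grip_force: 12.0
```

Request:
send_rows(
  plan=[
    {"offset":[-1.3,0,0.9],"yaw":0},
    {"offset":[-1.3,0,0.9],"yaw":0},
    {"offset":[-1.4,0,0.9],"yaw":0},
    {"offset":[-1.4,0,0.9],"yaw":0},
    {"offset":[-1.4,0,0.9],"yaw":0},
    {"offset":[0,0,0],"yaw":0},
  ],
)

```text
time: 14.3
tool_pos: [0.4592, -0.0608, 0.066]
tool_rot: [3.134, 0.002, 1.545]
contact_force: [8.5, -3.0, 3.2]
opening: 0.0187
grip_force: 12.0
```

Request:
send_rows(
  plan=[
    {"offset":[-1.3,0,1],"yaw":0},
    {"offset":[-1.3,0,1],"yaw":0},
    {"offset":[-1.3,0,1.1],"yaw":0},
    {"offset":[-1.3,0,1.1],"yaw":0},
    {"offset":[-1.2,0,1.1],"yaw":0},
    {"offset":[0,0,0],"yaw":0},
  ],
)

```text
time: 14.9
tool_pos: [0.459, -0.0673, 0.0607]
tool_rot: [3.135, 0.002, 1.545]
contact_force: [8.5, -2.5, 3.2]
opening: 0.0186
grip_force: 12.0
```

Request:
send_rows(
  plan=[
    {"offset":[0,0.7,0],"yaw":0},
    {"offset":[0,0.7,0],"yaw":0},
    {"offset":[0,0.6,0],"yaw":0},
    {"offset":[0,0,0],"yaw":0},
  ],
)

```text
time: 15.3
tool_pos: [0.4601, -0.0672, 0.0606]
tool_rot: [3.137, 0.002, 1.546]
contact_force: [4.8, -3.4, 5.0]
opening: 0.019
grip_force: 12.0
```

Request:
send_rows(
  plan=[
    {"offset":[0,0.5,0],"yaw":0},
    {"offset":[0,0.5,0],"yaw":0},
    {"offset":[0,0,0],"yaw":0},
  ],
)

```text
time: 15.6
tool_pos: [0.4604, -0.0673, 0.0605]
tool_rot: [3.138, 0.002, 1.546]
contact_force: [2.3, -4.7, 7.9]
opening: 0.0189
grip_force: 12.0
```

Request:
send_rows(
  plan=[
    {"offset":[0,0,0],"yaw":0},
    {"offset":[0,0,0],"yaw":0},
    {"offset":[0,0,0],"yaw":0},
    {"offset":[0,0,0],"yaw":0},
    {"offset":[0,0,-10],"yaw":0},
    {"offset":[0,0,-20],"yaw":0},
    {"offset":[0,0,-40],"yaw":0},
    {"offset":[0,0,-50],"yaw":0},
    {"offset":[0,0,-50],"yaw":0},
    {"offset":[0,0,-50],"yaw":0},
    {"offset":[0,0,-50],"yaw":0},
    {"offset":[0,0,-40],"yaw":0},
    {"offset":[0,0,0],"yaw":0},
  ],
  hand=0.5,
)

```text
time: 16.9
tool_pos: [0.4604, -0.0663, 0.3756]
tool_rot: [3.131, 0.003, 1.546]
contact_force: [0.8, 0.3, 0.8]
opening: 0.0459
grip_force: 0.0
```

```bash
python3 - <<'E'
from h import *
to(.632,.243,.37,.52); to(.601,.344,.37,.13)
E
```

```text
now [ 0.4604 -0.0663  0.3756] yaw 1.546 tilt [3.131e+00 3.000e-03] | offset mm (no turn yet) [313.5 163.9   5.6] turn 1.026 F [0.8 0.3 0.8] t 16.9 open 0.0459
now [ 0.4604 -0.0663  0.3756] yaw 1.546 tilt [3.131e+00 3.000e-03] | offset mm (no turn yet) [413.7 130.4   5.6] turn 1.416 F [0.8 0.3 0.8] t 16.9 open 0.0459
```

Request:
send_rows(
  plan=[
    {"offset":[39.2,20.5,0],"yaw":0},
    {"offset":[39.2,20.5,0],"yaw":0},
    {"offset":[39.2,20.5,0],"yaw":0},
    {"offset":[39.2,20.5,0],"yaw":0},
    {"offset":[39.2,20.5,0],"yaw":0},
    {"offset":[39.2,20.5,0],"yaw":0},
    {"offset":[39.2,20.5,0],"yaw":0},
    {"offset":[39.2,20.5,0],"yaw":0},
    {"offset":[0,0,30],"yaw":0.147},
    {"offset":[0,0,30],"yaw":0.147},
    {"offset":[0,0,30],"yaw":0.147},
    {"offset":[0,0,30],"yaw":0.147},
    {"offset":[0,0,30],"yaw":0.147},
    {"offset":[0,0,30],"yaw":0.147},
    {"offset":[0,0,30],"yaw":0.144},
    {"offset":[0,0,0],"yaw":0},
  ],
  hand=0.3,
)

```text
time: 18.5
tool_pos: [0.6279, 0.2425, 0.1538]
tool_rot: [-3.139, 0.011, 0.519]
contact_force: [0.0, 0.6, -0.9]
opening: 0.0641
grip_force: 0.0
```

```bash
python3 - <<'E'
from h import *
to(.632,.242,.033,.52)
a=shot("top"); b=shot("side")
for l in("knob","block_b_center","follower"): print(l,[(round(d["conf"],2),[int(x) for x in d["extent"]],np.round(np.argwhere(d["mask"]).mean(0)[::-1],1)) for d in models.regions_of("side" if "block" in l else "top",l)[:6]])
r=lambda im,w,h:cv2.resize(im,(w,h),interpolation=cv2.INTER_CUBIC)
cv2.imwrite('pics/c4.png',np.hstack([r(a[150:270,206:306],400,480),r(b[115:175,235:285],400,480)])[:,:,::-1])
E
```

```text
now [0.6279 0.2425 0.1538] yaw 0.519 tilt [-3.139  0.011] | offset mm (no turn yet) [  3.3   2.5 120.8] turn -0.001 F [ 0.   0.6 -0.9] t 18.5 open 0.0641
knob [(0.57, [256, 234, 269, 239], array([264.3, 236.4]))]
block_b_center [(0.46, [265, 150, 269, 160], array([265.5, 156.1]))]
follower [(0.75, [252, 186, 272, 241], array([258.1, 218.8]))]
```

View pics/c4.png

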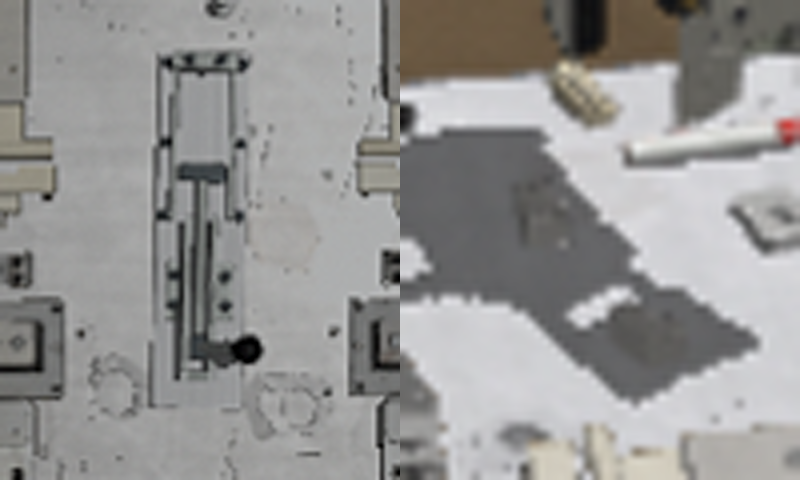

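Latched: the knob is tipped right at top px (267,237) and the follower head is back at row ~192. Picking block b.

Request:
send_rows(
  plan=[
    {"offset":[3.3,2.5,40],"yaw":0},
    {"offset":[0,0,40],"yaw":0},
    {"offset":[0,0,20],"yaw":0},
    {"offset":[0,0,10],"yaw":0},
    {"offset":[0,0,10],"yaw":0},
    {"offset":[0,0,0],"yaw":0},
    {"offset":[0,0,0],"yaw":0},
  ],
)

```text
time: 19.45
tool_pos: [0.6359, 0.243, 0.0407]
tool_rot: [3.141, -0.002, 0.52]
contact_force: [0.1, 0.2, 0.8]
opening: 0.0639
grip_force: 0.0
```

Request:
send_rows(
  plan=[
    {"offset":[0,0,0],"yaw":0},
    {"offset":[0,0,0],"yaw":0},
    {"offset":[0,0,0],"yaw":0},
    {"offset":[0,0,0],"yaw":0},
    {"offset":[0,0,0],"yaw":0},
    {"offset":[0,0,0],"yaw":0},
    {"offset":[0,0,0],"yaw":0},
  ],
  hand=1,
  squeeze=15,
)

```text
time: 20.15
tool_pos: [0.6352, 0.2428, 0.0394]
tool_rot: [3.141, -0.0, 0.52]
contact_force: [0.1, -0.1, 1.6]
opening: 0.0312
grip_force: 15.0
```

Request:
send_rows(
  plan=[
    {"offset":[0,0,0],"yaw":0},
    {"offset":[0,0,0],"yaw":0},
    {"offset":[0,0,0],"yaw":0},
    {"offset":[-2,0,3.5],"yaw":0},
    {"offset":[0,0,3],"yaw":0},
    {"offset":[0,0,0],"yaw":0},
    {"offset":[0,0,0],"yaw":0},
  ],
  hand=0.5,
)

```text
time: 20.85
tool_pos: [0.6333, 0.2417, 0.0325]
tool_rot: [-3.142, 0.0, 0.52]
contact_force: [-0.9, 0.0, 0.6]
opening: 0.046
grip_force: 0.0
```

Request:
send_rows(
  plan=[
    {"offset":[0,0,0],"yaw":0},
    {"offset":[0,0,0],"yaw":0},
    {"offset":[0,0,0],"yaw":0},
    {"offset":[0,0,0],"yaw":0},
    {"offset":[0,0,0],"yaw":0},
  ],
  hand=1,
  squeeze=20,
)

```text
time: 21.35
tool_pos: [0.6335, 0.2418, 0.0329]
tool_rot: [3.141, -0.0, 0.52]
contact_force: [-0.7, 0.2, 0.3]
opening: 0.0316
grip_force: 19.9
```

```bash
python3 - <<'E'
from h import *
print(ground("top",[[256,178],[256.25,192.5]],.018).round(4), "stop face/head front",ground("top",[[256,167.5]],.025).round(4),ground("top",[[256,190.2]],.021).round(4))
to(.632,.242,.3,-.025)
E
```

```text
[[ 0.6195 -0.036   0.018 ]
 [ 0.5795 -0.0365  0.018 ]] stop face/head front [[ 0.6477 -0.036   0.025 ]] [[ 0.5856 -0.0358  0.021 ]]
now [0.6335 0.2418 0.0329] yaw 0.52 tilt [ 3.141 -0.   ] | offset mm (no turn yet) [  -1.2   -0.9 -267.1] turn 0.545 F [-0.7  0.2  0.3] t 21.35 open 0.0316
```

Request:
send_rows(
  plan=[
    {"offset":[0,0,-10],"yaw":0},
    {"offset":[0,0,-30],"yaw":0},
    {"offset":[0,0,-40],"yaw":0},
    {"offset":[0,0,-40],"yaw":0.136},
    {"offset":[0,0,-40],"yaw":0.136},
    {"offset":[0,0,-7],"yaw":0.136},
    {"offset":[0,0,0],"yaw":0.137},
    {"offset":[1.4,39.7,0],"yaw":0},
    {"offset":[1.4,39.7,0],"yaw":0},
    {"offset":[1.4,39.7,0],"yaw":0},
    {"offset":[1.4,39.7,0],"yaw":0},
    {"offset":[1.4,39.7,0],"yaw":0},
    {"offset":[1.4,39.7,0],"yaw":0},
    {"offset":[1.4,39.7,0],"yaw":0},
    {"offset":[0,0,0],"yaw":0},
    {"offset":[0,0,0],"yaw":0},
    {"offset":[0,0,0],"yaw":0},
  ],
)

```text
time: 23.05
tool_pos: [0.6361, -0.0353, 0.2001]
tool_rot: [-3.141, -0.0, -0.024]
contact_force: [-0.3, -0.0, -1.4]
opening: 0.0317
grip_force: 19.9
```

```bash
python3 - <<'E'
from h import *
to(.636,-.0362,.065,-.025)
E
```

```text
now [ 0.6361 -0.0353  0.2001] yaw -0.024 tilt [-3.141 -0.   ] | offset mm (no turn yet) [-1.000e-01  9.000e-01  1.351e+02] turn 0.001 F [-0.3 -0.  -1.4] t 23.05 open 0.0317
```

Request:
send_rows(
  plan=[
    {"offset":[0,0.9,40],"yaw":0},
    {"offset":[0,0,40],"yaw":0},
    {"offset":[0,0,35],"yaw":0},
    {"offset":[0,0,20],"yaw":0},
    {"offset":[0,0,0],"yaw":0},
    {"offset":[0,0,0],"yaw":0},
  ],
)

```text
time: 23.65
tool_pos: [0.6366, -0.036, 0.0654]
tool_rot: [3.142, -0.0, -0.024]
contact_force: [0.8, -0.1, -0.4]
opening: 0.0317
grip_force: 19.9
```

```bash
python3 - <<'E'
from h import *
to(.636,-.036,.041,-.025)
a=shot("top"); b=shot("side")
r=lambda im,w,h:cv2.resize(im,(w,h),interpolation=cv2.INTER_CUBIC)
cv2.imwrite('pics/c5.png',np.hstack([r(a[145:205,226:286],400,400),r(b[175:225,250:300],400,400)])[:,:,::-1])
E
```

```text
now [ 0.6366 -0.036   0.0654] yaw -0.024 tilt [ 3.142 -0.   ] | offset mm (no turn yet) [-0.6 -0.  24.4] turn 0.001 F [ 0.8 -0.1 -0.4] t 23.65 open 0.0317
```

View pics/c5.png

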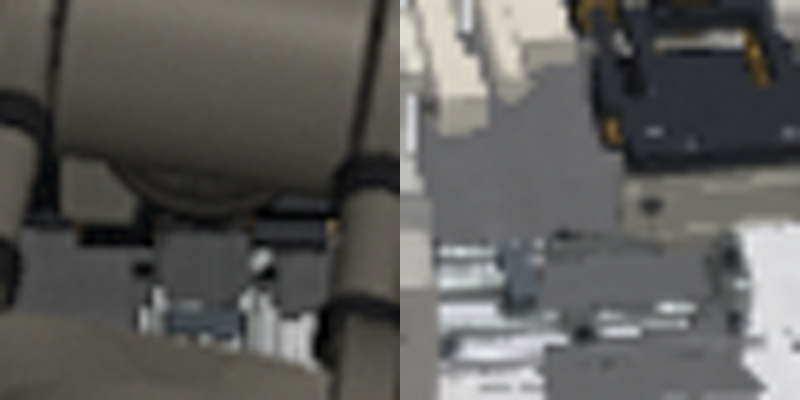

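The arm hides the top view (head front still shows at ~(256,192)), so I lower by feel.

Request:
send_rows(
  plan=[
    {"offset":[-0.5,0,5],"yaw":0},
    {"offset":[0,0,5],"yaw":0},
    {"offset":[0,0,4],"yaw":0},
    {"offset":[0,0,0],"yaw":0},
    {"offset":[0,0,0],"yaw":0},
  ],
)

```text
time: 24.25
tool_pos: [0.6356, -0.0373, 0.0506]
tool_rot: [3.142, 0.0, -0.025]
contact_force: [-0.9, 0.3, -0.4]
opening: 0.0315
grip_force: 19.9
```

Request:
send_rows(
  plan=[
    {"offset":[0,0,2],"yaw":0},
    {"offset":[0,0,2],"yaw":0},
    {"offset":[0,0,0],"yaw":0},
    {"offset":[0,0,0],"yaw":0},
  ],
)

```text
time: 24.65
tool_pos: [0.6356, -0.0372, 0.0467]
tool_rot: [3.142, 0.0, -0.025]
contact_force: [-0.5, 0.1, -0.6]
opening: 0.0319
grip_force: 19.9
```

Request:
send_rows(
  plan=[
    {"offset":[0,-0.7,2],"yaw":0},
    {"offset":[0,0,2],"yaw":0},
    {"offset":[0,0,1],"yaw":0},
    {"offset":[0,0,0],"yaw":0},
    {"offset":[0,0,0],"yaw":0},
  ],
)

```text
time: 25.15
tool_pos: [0.6357, -0.0368, 0.0416]
tool_rot: [3.141, -0.0, -0.025]
contact_force: [1.4, -3.5, -1.1]
opening: 0.0321
grip_force: 19.9
```

Request:
send_rows(
  plan=[
    {"offset":[0,1.5,0],"yaw":0},
    {"offset":[0,0,0.5],"yaw":0},
    {"offset":[0,0,0],"yaw":0},
    {"offset":[0,0,0],"yaw":0},
  ],
)

```text
time: 25.55
tool_pos: [0.6355, -0.0377, 0.0412]
tool_rot: [-3.141, 0.0, -0.025]
contact_force: [0.3, -0.5, -0.8]
opening: 0.0315
grip_force: 19.9
```

Request:
send_rows(
  plan=[
    {"offset":[0,0,0],"yaw":0},
    {"offset":[0,0,0],"yaw":0},
    {"offset":[0,0,0],"yaw":0},
    {"offset":[0,0,-10],"yaw":0},
    {"offset":[0,0,-20],"yaw":0},
    {"offset":[0,0,-40],"yaw":0},
    {"offset":[0,0,-40],"yaw":0},
    {"offset":[0,0,-40],"yaw":0},
    {"offset":[0,0,-10],"yaw":0},
  ],
  hand=0.45,
)

```text
time: 26.45
tool_pos: [0.6377, -0.0383, 0.2078]
tool_rot: [3.14, -0.01, -0.025]
contact_force: [0.3, -0.0, 0.4]
opening: 0.0506
grip_force: 0.0
```

```bash
python3 - <<'E'
from h import *
to(.601,.344,.2,.13)
E
```

```text
now [ 0.6377 -0.0383  0.2078] yaw -0.025 tilt [ 3.14 -0.01] | offset mm (no turn yet) [ -46.3 -381.2    7.8] turn -0.155 F [ 0.3 -0.   0.4] t 26.45 open 0.0506
```

Request:
send_rows(
  plan=[
    {"offset":[-4.4,-38.1,0],"yaw":0},
    {"offset":[-4.4,-38.1,0],"yaw":0},
    {"offset":[-4.4,-38.1,0],"yaw":0},
    {"offset":[-4.4,-38.1,0],"yaw":0},
    {"offset":[-4.4,-38.1,0],"yaw":0},
    {"offset":[-4.4,-38.1,0],"yaw":0},
    {"offset":[-4.4,-38.1,0],"yaw":0},
    {"offset":[-4.4,-38.1,0],"yaw":0},
    {"offset":[-4.4,-38.1,0],"yaw":0},
    {"offset":[-4.4,-38.1,0],"yaw":0},
    {"offset":[0,0,20],"yaw":-0.08},
    {"offset":[0,0,30],"yaw":-0.075},
    {"offset":[0,0,30],"yaw":0},
    {"offset":[0,0,0],"yaw":0},
    {"offset":[0,0,0],"yaw":0},
    {"offset":[0,0,0],"yaw":0},
  ],
  hand=0.3,
)

```text
time: 28.05
tool_pos: [0.6023, 0.3443, 0.1234]
tool_rot: [-3.141, -0.003, 0.129]
contact_force: [0.2, -0.6, 1.0]
opening: 0.0639
grip_force: 0.0
```

```bash
python3 - <<'E'
from h import *
to(.601,.344,.0325,.13)
a=shot("top"); b=shot("side")
r=lambda im,w,h:cv2.resize(im,(w,h),interpolation=cv2.INTER_CUBIC)
cv2.imwrite('pics/c6.png',np.hstack([r(a[150:270,206:306],400,480),r(b[110:170,225:275],400,480)])[:,:,::-1])
for n in("top","side"):
 for d in models.regions_of(n,"block_a_center")[:4]: print(n,round(d["conf"],2),d["extent"],np.argwhere(d["mask"]).mean(0)[::-1])
E
```

```text
now [0.6023 0.3443 0.1234] yaw 0.129 tilt [-3.141e+00 -3.000e-03] | offset mm (no turn yet) [-1.3  0.2 90.9] turn -0.001 F [ 0.2 -0.6  1. ] t 28.05 open 0.0639
side 0.36 [249.2, 138.3, 257.1, 146.4] [252.45714286 142.08571429]
```

View pics/c6.png

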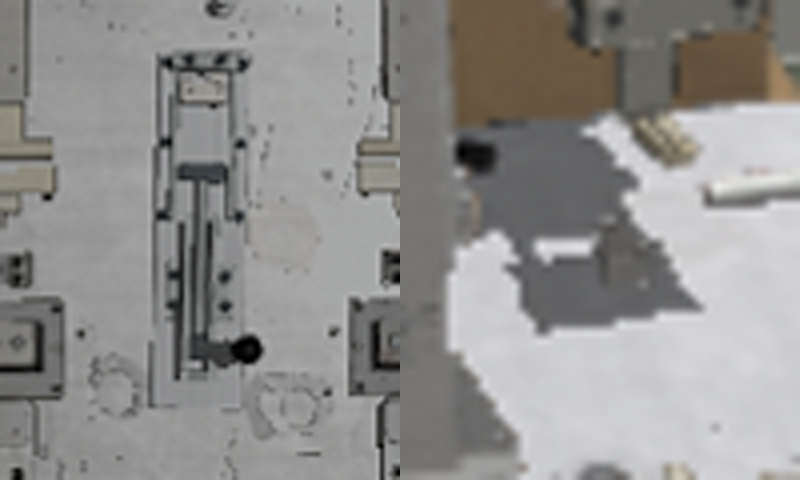

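Block b lies square in the channel (top crop ~(203,87)), close to the stop and centred. Block a is still on the bench at side px (252,142). Picking it.

Request:
send_rows(
  plan=[
    {"offset":[-1.3,0,30],"yaw":0},
    {"offset":[0,0,30],"yaw":0},
    {"offset":[0,0,20],"yaw":0},
    {"offset":[0,0,10.9],"yaw":0},
    {"offset":[0,0,0],"yaw":0},
    {"offset":[0,0,0],"yaw":0},
    {"offset":[0,0,0],"yaw":0},
  ],
)

```text
time: 28.95
tool_pos: [0.6009, 0.3443, 0.0321]
tool_rot: [-3.141, -0.003, 0.13]
contact_force: [-0.9, -0.8, 0.0]
opening: 0.0641
grip_force: 0.0
```

Request:
send_rows(
  plan=[
    {"offset":[0,0,0],"yaw":0},
    {"offset":[0,0,0],"yaw":0},
    {"offset":[0,0,0],"yaw":0},
    {"offset":[0,0,0],"yaw":0},
    {"offset":[0,0,0],"yaw":0},
    {"offset":[0,0,0],"yaw":0},
    {"offset":[0,0,0],"yaw":0},
  ],
  hand=1,
  squeeze=20,
)

```text
time: 29.65
tool_pos: [0.6, 0.3439, 0.0305]
tool_rot: [3.142, -0.0, 0.13]
contact_force: [0.1, -0.4, 1.4]
opening: 0.0321
grip_force: 19.8
```

```bash
python3 - <<'E'
from h import *
to(.608,-.0372,.2,-.025)
E
```

```text
now [0.6    0.3439 0.0305] yaw 0.13 tilt [ 3.142 -0.   ] | offset mm (no turn yet) [ -41.4  378.9 -169.5] turn 0.155 F [ 0.1 -0.4  1.4] t 29.65 open 0.0321
```

Request:
send_rows(
  plan=[
    {"offset":[0,0,0],"yaw":0},
    {"offset":[0,0,-1.5],"yaw":0},
    {"offset":[0,0,-1.5],"yaw":0},
    {"offset":[0,0,0],"yaw":0},
  ],
  hand=0.55,
)

```text
time: 30.05
tool_pos: [0.6001, 0.3439, 0.0336]
tool_rot: [-3.142, -0.0, 0.13]
contact_force: [-0.4, 0.8, 0.6]
opening: 0.0413
grip_force: 0.0
```

Request:
send_rows(
  plan=[
    {"offset":[0,0,0],"yaw":0},
    {"offset":[0,0,0],"yaw":0},
    {"offset":[0,0,0],"yaw":0},
    {"offset":[0,0,0],"yaw":0},
  ],
  hand=1,
)

```text
time: 30.45
tool_pos: [0.5999, 0.3438, 0.0333]
tool_rot: [3.141, 0.0, 0.13]
contact_force: [-1.2, 0.5, 0.3]
opening: 0.0316
grip_force: 19.8
```

Request:
send_rows(
  plan=[
    {"offset":[0,0,-10],"yaw":0},
    {"offset":[0,0,-30],"yaw":0},
    {"offset":[0,0,-40],"yaw":0},
    {"offset":[0,0,-40],"yaw":0.08},
    {"offset":[0,0,-40],"yaw":0.075},
    {"offset":[0,0,-7],"yaw":0},
    {"offset":[1.7,38.1,0],"yaw":0},
    {"offset":[1.7,38.1,0],"yaw":0},
    {"offset":[1.7,38.1,0],"yaw":0},
    {"offset":[1.7,38.1,0],"yaw":0},
    {"offset":[1.7,38.1,0],"yaw":0},
    {"offset":[1.7,38.1,0],"yaw":0},
    {"offset":[1.7,38.1,0],"yaw":0},
    {"offset":[1.7,38.1,0],"yaw":0},
    {"offset":[1.7,38.1,0],"yaw":0},
    {"offset":[1.7,38.1,0],"yaw":0},
    {"offset":[0,0,0],"yaw":0},
    {"offset":[0,0,0],"yaw":0},
    {"offset":[0,0,0],"yaw":0},
  ],
)

```text
time: 32.35
tool_pos: [0.6071, -0.0365, 0.2002]
tool_rot: [-3.141, 0.001, -0.024]
contact_force: [-0.6, 0.4, -0.5]
opening: 0.0317
grip_force: 19.8
```

```bash
python3 - <<'E'
from h import *
to(.608,-.0372,.05,-.025)
E
```

```text
now [ 0.6071 -0.0365  0.2002] yaw -0.024 tilt [-3.141e+00  1.000e-03] | offset mm (no turn yet) [  0.9   0.7 150.2] turn 0.001 F [-0.6  0.4 -0.5] t 32.35 open 0.0317
```

Request:
send_rows(
  plan=[
    {"offset":[0.9,0.7,40],"yaw":0},
    {"offset":[0,0,40],"yaw":0},
    {"offset":[0,0,35],"yaw":0},
    {"offset":[0,0,20],"yaw":0},
    {"offset":[0,0,5],"yaw":0},
    {"offset":[0,0,5],"yaw":0},
    {"offset":[0,0,3],"yaw":0},
    {"offset":[0,0,0],"yaw":0},
    {"offset":[0,0,0],"yaw":0},
  ],
)

```text
time: 33.25
tool_pos: [0.6088, -0.0382, 0.0534]
tool_rot: [3.141, -0.002, -0.025]
contact_force: [-0.7, -0.1, -0.5]
opening: 0.0321
grip_force: 19.8
```

Request:
send_rows(
  plan=[
    {"offset":[0,0,2],"yaw":0},
    {"offset":[0,0,2],"yaw":0},
    {"offset":[0,0,0],"yaw":0},
    {"offset":[0,0,0],"yaw":0},
  ],
)

```text
time: 33.65
tool_pos: [0.6082, -0.0382, 0.0483]
tool_rot: [3.142, 0.0, -0.025]
contact_force: [-0.2, -0.1, -0.8]
opening: 0.032
grip_force: 19.8
```

Request:
send_rows(
  plan=[
    {"offset":[0,0,2],"yaw":0},
    {"offset":[0,0,2],"yaw":0},
    {"offset":[0,0,1.5],"yaw":0},
    {"offset":[0,0,0],"yaw":0},
    {"offset":[0,0,0],"yaw":0},
  ],
)

```text
time: 34.15
tool_pos: [0.6082, -0.0382, 0.0428]
tool_rot: [3.142, 0.0, -0.025]
contact_force: [-0.4, -0.2, -1.0]
opening: 0.0317
grip_force: 19.8
```

Request:
send_rows(
  plan=[
    {"offset":[0,0,1.2],"yaw":0},
    {"offset":[0,0,0],"yaw":0},
    {"offset":[0,0,0],"yaw":0},
  ],
)

```text
time: 34.45
tool_pos: [0.6082, -0.0382, 0.0417]
tool_rot: [3.142, -0.0, -0.025]
contact_force: [-0.3, 0.5, 0.0]
opening: 0.0317
grip_force: 19.8
```

Request:
send_rows(
  plan=[
    {"offset":[0,0,0],"yaw":0},
    {"offset":[0,0,0],"yaw":0},
    {"offset":[0,0,0],"yaw":0},
    {"offset":[0,0,-10],"yaw":0},
    {"offset":[0,0,-20],"yaw":0},
    {"offset":[0,0,-40],"yaw":0},
    {"offset":[0,0,-40],"yaw":0},
    {"offset":[0,0,-40],"yaw":0},
    {"offset":[0,-50,0],"yaw":0},
    {"offset":[0,-50,0],"yaw":0},
    {"offset":[0,-50,0],"yaw":0},
    {"offset":[0,-50,0],"yaw":0},
    {"offset":[0,0,0],"yaw":0},
    {"offset":[0,0,0],"yaw":0},
  ],
  hand=0.45,
)

```text
time: 35.85
tool_pos: [0.613, 0.1629, 0.1922]
tool_rot: [3.141, -0.001, -0.022]
contact_force: [0.5, -0.3, -0.3]
opening: 0.0505
grip_force: 0.0
```

```bash
python3 - <<'E'
from h import *
to(.461,-.068,.2,1.546)
a=shot("top"); b=shot("side")
r=lambda im,w,h:cv2.resize(im,(w,h),interpolation=cv2.INTER_CUBIC)
cv2.imwrite('pics/c7.png',np.hstack([r(a[150:270,206:306],400,480),r(b[175:235,250:300],400,480)])[:,:,::-1])
E
```

```text
now [0.613  0.1629 0.1922] yaw -0.022 tilt [ 3.141e+00 -1.000e-03] | offset mm (no turn yet) [-146.8  234.3   -7.8] turn -1.568 F [ 0.5 -0.3 -0.3] t 35.85 open 0.0505
```

View pics/c7.png

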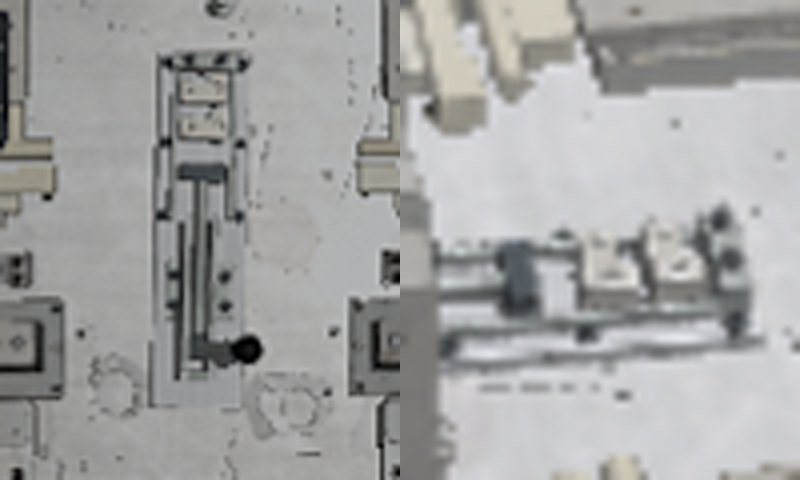

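Both blocks sit flat and square in the channel, at top crop (203,87) and (202,125). Back to the handle.

Request:
send_rows(
  plan=[
    {"offset":[0,50,0],"yaw":0},
    {"offset":[0,50,0],"yaw":0},
    {"offset":[0,50,0],"yaw":0},
    {"offset":[0,50,0],"yaw":-0.1},
    {"offset":[0,0,0],"yaw":-0.147},
    {"offset":[0,0,0],"yaw":-0.147},
    {"offset":[0,0,0],"yaw":-0.147},
    {"offset":[0,0,0],"yaw":-0.147},
    {"offset":[0,0,0],"yaw":-0.147},
    {"offset":[0,0,0],"yaw":-0.147},
    {"offset":[0,0,0],"yaw":-0.147},
    {"offset":[0,0,0],"yaw":-0.147},
    {"offset":[0,0,0],"yaw":-0.147},
    {"offset":[0,0,0],"yaw":-0.147},
    {"offset":[-11,-48,0],"yaw":0},
    {"offset":[-11,-48,0],"yaw":0},
    {"offset":[-11,-48,0],"yaw":0},
    {"offset":[0,0,0],"yaw":0},
    {"offset":[0,0,0],"yaw":0},
  ],
  hand=0.45,
)

```text
time: 37.85
tool_pos: [0.4628, -0.069, 0.1925]
tool_rot: [3.14, 0.001, 1.541]
contact_force: [1.4, 0.5, 0.5]
opening: 0.0503
grip_force: 0.0
```

```bash
python3 - <<'E'
from h import *
to(.460,-.0673,.0605,1.546)
E
```

```text
now [ 0.4628 -0.069   0.1925] yaw 1.541 tilt [3.14e+00 1.00e-03] | offset mm (no turn yet) [  1.6  -2.8 132. ] turn -0.005 F [1.4 0.5 0.5] t 37.85 open 0.0503
```

Request:
send_rows(
  plan=[
    {"offset":[1.6,-2.8,40],"yaw":-0.005},
    {"offset":[0,0,40],"yaw":0},
    {"offset":[0,0,30],"yaw":0},
    {"offset":[0,0,15],"yaw":0},
    {"offset":[0,0,7],"yaw":0},
    {"offset":[0,0,0],"yaw":0},
    {"offset":[0,0,0],"yaw":0},
    {"offset":[0,0,0],"yaw":0},
  ],
)

```text
time: 38.65
tool_pos: [0.4616, -0.0661, 0.0607]
tool_rot: [3.139, 0.001, 1.55]
contact_force: [0.4, -1.2, 0.4]
opening: 0.0508
grip_force: 0.0
```

```bash
python3 - <<'E'
from h import *
to(.460,-.0673,.0605,1.546)
E
```

```text
now [ 0.4616 -0.0661  0.0607] yaw 1.55 tilt [3.139e+00 1.000e-03] | offset mm (no turn yet) [-1.2 -1.6  0.2] turn 0.004 F [ 0.4 -1.2  0.4] t 38.65 open 0.0508
```

Request:
send_rows(
  plan=[
    {"offset":[-1,-1,0],"yaw":0.004},
    {"offset":[0,0,0],"yaw":0},
    {"offset":[0,0,0],"yaw":0},
    {"offset":[0,0,0],"yaw":0},
  ],
)

```text
time: 39.05
tool_pos: [0.4597, -0.0668, 0.0598]
tool_rot: [3.141, 0.0, 1.546]
contact_force: [-0.0, -0.4, -0.9]
opening: 0.0507
grip_force: 0.0
```

Request:
send_rows(
  plan=[
    {"offset":[0,0,0],"yaw":0},
    {"offset":[0,0,0],"yaw":0},
    {"offset":[0,0,0],"yaw":0},
    {"offset":[0,0,0],"yaw":0},
    {"offset":[0,0,0],"yaw":0},
    {"offset":[0,0,0],"yaw":0},
  ],
  hand=1,
  squeeze=12,
)

```text
time: 39.65
tool_pos: [0.4603, -0.0668, 0.0597]
tool_rot: [3.14, 0.0, 1.546]
contact_force: [3.4, 1.5, -1.9]
opening: 0.019
grip_force: 12.0
```

Request:
send_rows(
  plan=[
    {"offset":[0,-1,0],"yaw":0},
    {"offset":[0,-0.8,0],"yaw":0},
    {"offset":[0,0,0],"yaw":0},
    {"offset":[0,0,0],"yaw":0},
  ],
)

```text
time: 40.05
tool_pos: [0.4596, -0.0667, 0.0599]
tool_rot: [3.138, 0.0, 1.545]
contact_force: [7.3, 2.9, -5.2]
opening: 0.0187
grip_force: 12.0
```

Request:
send_rows(
  plan=[
    {"offset":[1.2,0,-1.1],"yaw":0},
    {"offset":[1.3,0,-1.1],"yaw":0},
    {"offset":[1.3,0,-1.1],"yaw":0},
    {"offset":[1.3,0,-1],"yaw":0},
    {"offset":[1.3,0,-1],"yaw":0},
    {"offset":[0,0,0],"yaw":0},
  ],
)

```text
time: 40.65
tool_pos: [0.4598, -0.0602, 0.0652]
tool_rot: [3.138, 0.0, 1.546]
contact_force: [8.2, 3.3, -4.4]
opening: 0.0189
grip_force: 12.0
```

Request:
send_rows(
  plan=[
    {"offset":[1.4,0,-0.9],"yaw":0},
    {"offset":[1.4,0,-0.8],"yaw":0},
    {"offset":[1.4,0,-0.8],"yaw":0},
    {"offset":[1.3,0,-0.7],"yaw":0},
    {"offset":[1.3,0,-0.7],"yaw":0},
    {"offset":[0,0,0],"yaw":0},
  ],
)

```text
time: 41.25
tool_pos: [0.4602, -0.0537, 0.0692]
tool_rot: [3.137, 0.001, 1.546]
contact_force: [7.8, 1.7, -4.9]
opening: 0.0189
grip_force: 12.0
```

Request:
send_rows(
  plan=[
    {"offset":[1.5,0,-0.7],"yaw":0},
    {"offset":[1.5,0,-0.6],"yaw":0},
    {"offset":[1.5,0,-0.6],"yaw":0},
    {"offset":[1.5,0,-0.5],"yaw":0},
    {"offset":[0,0,0],"yaw":0},
  ],
)

```text
time: 41.75
tool_pos: [0.4605, -0.0479, 0.0717]
tool_rot: [3.136, 0.001, 1.546]
contact_force: [7.5, 0.6, -4.3]
opening: 0.0189
grip_force: 12.0
```

Request:
send_rows(
  plan=[
    {"offset":[2,-0.1,-0.5],"yaw":0},
    {"offset":[2,-0.1,-0.4],"yaw":0},
    {"offset":[2,-0.1,-0.4],"yaw":0},
    {"offset":[2,0,-0.2],"yaw":0},
    {"offset":[2,0,-0.1],"yaw":0},
    {"offset":[2,0,0],"yaw":0},
    {"offset":[1,0,0],"yaw":0},
    {"offset":[0,0,0],"yaw":0},
  ],
)

```text
time: 42.55
tool_pos: [0.4612, -0.0352, 0.0738]
tool_rot: [3.135, 0.002, 1.546]
contact_force: [7.6, -1.0, 0.4]
opening: 0.0189
grip_force: 12.0
```

Request:
send_rows(
  plan=[
    {"offset":[0,1.5,0],"yaw":0},
    {"offset":[0,1.5,0],"yaw":0},
    {"offset":[0,2,0],"yaw":0},
    {"offset":[0,2,0],"yaw":0},
    {"offset":[0,2,0],"yaw":0},
    {"offset":[0,2,0],"yaw":0},
    {"offset":[0,2,0],"yaw":0},
    {"offset":[0,2,0],"yaw":0},
    {"offset":[0,2,0],"yaw":0},
    {"offset":[0,2,0],"yaw":0},
    {"offset":[0,1.5,0],"yaw":0},
    {"offset":[0,1.5,0],"yaw":0},
    {"offset":[0,0,0],"yaw":0},
  ],
)

```text
time: 43.85
tool_pos: [0.4827, -0.0358, 0.0738]
tool_rot: [3.136, 0.001, 1.546]
contact_force: [5.6, -1.6, 0.7]
opening: 0.0186
grip_force: 12.0
```

Request:
send_rows(
  plan=[
    {"offset":[0,0.7,0],"yaw":0},
    {"offset":[0,0.7,0],"yaw":0},
    {"offset":[0,0.6,0],"yaw":0},
    {"offset":[0,0,0],"yaw":0},
  ],
)

```text
time: 44.25
tool_pos: [0.4843, -0.0358, 0.0738]
tool_rot: [3.137, 0.001, 1.546]
contact_force: [5.0, -2.2, 2.7]
opening: 0.0186
grip_force: 12.0
```

Request:
send_rows(
  plan=[
    {"offset":[0,0.7,0],"yaw":0},
    {"offset":[0,0.7,0],"yaw":0},
    {"offset":[0,0.6,0],"yaw":0},
    {"offset":[0,0,0],"yaw":0},
  ],
)

```text
time: 44.65
tool_pos: [0.4857, -0.0356, 0.0737]
tool_rot: [3.138, 0.001, 1.546]
contact_force: [5.0, -1.0, 5.8]
opening: 0.0188
grip_force: 12.0
```

Request:
send_rows(
  plan=[
    {"offset":[0,0.5,0],"yaw":0},
    {"offset":[0,0.5,0],"yaw":0},
    {"offset":[0,0.5,0],"yaw":0},
    {"offset":[0,0,0],"yaw":0},
  ],
)

```text
time: 45.05
tool_pos: [0.4865, -0.0355, 0.0736]
tool_rot: [3.14, 0.001, 1.546]
contact_force: [2.7, -2.0, 7.3]
opening: 0.0187
grip_force: 12.0
```

Request:
send_rows(
  plan=[
    {"offset":[0,0.5,0],"yaw":0},
    {"offset":[0,0.5,0],"yaw":0},
    {"offset":[0,0,0],"yaw":0},
  ],
)

```text
time: 45.35
tool_pos: [0.4866, -0.0353, 0.0735]
tool_rot: [-3.141, 0.0, 1.546]
contact_force: [0.7, -1.5, 9.5]
opening: 0.0185
grip_force: 12.0
```

Request:
send_rows(
  plan=[
    {"offset":[0,0,0],"yaw":0},
    {"offset":[0,0,0],"yaw":0},
    {"offset":[0,0,0],"yaw":0},
    {"offset":[0,0,0],"yaw":0},
    {"offset":[0,0,-10],"yaw":0},
    {"offset":[0,0,-20],"yaw":0},
    {"offset":[0,0,-40],"yaw":0},
    {"offset":[0,0,-40],"yaw":0},
    {"offset":[0,0,-50],"yaw":0},
    {"offset":[0,0,-50],"yaw":0},
    {"offset":[0,0,-50],"yaw":0},
    {"offset":[0,0,-40],"yaw":0},
    {"offset":[50,0,0],"yaw":0},
    {"offset":[50,0,0],"yaw":0},
    {"offset":[50,0,0],"yaw":0},
    {"offset":[50,0,0],"yaw":0},
    {"offset":[0,0,0],"yaw":0},
    {"offset":[0,0,0],"yaw":0},
  ],
  hand=0.45,
)

```text
time: 47.15
tool_pos: [0.4912, 0.1657, 0.3731]
tool_rot: [-3.141, 0.001, 1.549]
contact_force: [-0.7, 0.2, 1.4]
opening: 0.0505
grip_force: 0.0
```

```bash
python3 - <<'E'
from h import *
a=shot("top"); b=shot("side"); to(.5,0,.4,0)
r=lambda im,w,h:cv2.resize(im,(w,h),interpolation=cv2.INTER_CUBIC)
cv2.imwrite('pics/c8.png',np.hstack([r(a[150:270,206:306],400,480),r(b[175:235,250:300],400,480)])[:,:,::-1])
E
```

```text
now [0.4917 0.1639 0.3731] yaw 1.545 tilt [3.142e+00 1.000e-03] | offset mm (no turn yet) [-163.6   12.5  -26.9] turn 1.545 F [-0.2 -0.5 -0. ] t 47.25 open 0.0504
```

View pics/c8.png

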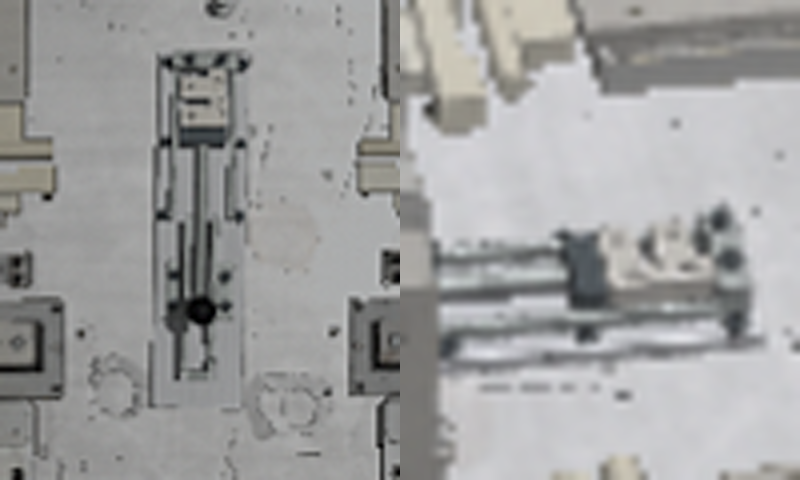

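The follower holds both blocks together against the stop. The knob is upright at top crop (201,310) and the arm is clear.

```bash
python3 -c "
from cell import ticket
print(ticket.hand_in())"
```

```text
the job is handed in; nothing more can be done
None
```

The track is loaded and the job is handed in at about 47 s: the last camera pictures show both pin blocks flat and together against the end stop, held by the follower with its handle upright and the arm clear; no verdict came back.

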